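Put the ornaments back on their own coasters

ROBOT

A 7-joint arm with a two-finger parallel gripper is mounted at the origin on the work surface. World frame = base frame: x ahead of the robot, y to its left, z up, the work surface at z = 0. Lengths are in m, angles in degrees, forces in N, time in s.
With the tool pointing down it reaches from about 0.35 to 0.9 m from the base axis. Payload 8.1 kg.
Tool frame: the origin (TCP) lies at the very end of the fingers, on their centre line; the grasp point (between the pads) lies 19 mm behind it; z points along the fingers, y is the line along which they close (so a half turn about z gives the same grasp; the last joint's range is limited). The gripper opens to 85 mm and grips with 20 to 120 N. Pads are 22 mm wide; open, the fingers measure 114 mm over their backs; the gripper's body (76 mm by 85 mm) begins 54 mm behind the grasp point. The pads swing forward as they close: fully open they stand 13 mm farther back than shut.
Start: joints at [63.679, 24.895, 1.432, 90.138, -0.665, 64.973, -4.303], TCP at [0.218, -0.586, 0.231] pointing down, gripper open.
Joint ranges: [-149.89, 149.89], [-25.12, 119.58], [-72.63, 75.52], [4.76, 147.25], [-75.54, 255.54], [6.69, 114.76], [-157.13, 157.13]. Speed limits (degrees/s): [127.2, 127.2, 172.46, 172.46, 180, 180, 180].

INTERFACE

Orientations are given as [roll, pitch, yaw] about the fixed x, y, z axes, in that order (R = Rz(yaw) Ry(pitch) Rx(roll)).
In Python, from workcell import readout, vision, workorder gives the robot as it stands.
- The arm moves only by the shell command python3 -m crank 'ROWS' [FORCE]. ROWS is a JSON object of lists of equal length, an entry for each row: "dr": the turn, a rotation vector about the tool's x, y, z each as a share of 4 degrees, from -1 to 1, a list of three; "travel": the shift along the tool's x, y, z each as a share of 25 mm, from -1 to 1, a list of three; "claw": the opening, from -1 (shut) to 1 (fully open). A call has 1 to 10 rows; each row shifts and turns the commanded pose from where the row before left it, along the tool's axes as they then stand; what a row does not reach is not made up. A row lasts 1/12 s, in which the tool goes at most 41.7 mm and 7.16 degrees, less where a joint would pass 70% of its speed; a pose out of reach is approached as far as the arm can. A call with a number of a shift or a turn outside -1 to 1 is refused whole. A call with a gripper value outside its range is refused whole. The fingers move at their own pace and stop on an object; FORCE is the grip in N (left out, the last holds). Time passes only in rows, so rows that do not move let the fingers close. It gives the time, the measured TCP pose, the force, the opening and the grip force at its end, in the units of the state.
- readout.state(): the state, without advancing time (a new reading comes with each control period).
- vision.get_image(name): name is "scene" or "side" or "wrist"; returns (picture, depth): 480x640x3 uint8, red, green, blue; 480x640 float32, m along the optical axis (not along the pixel's ray), 0 where there is no reading.
- vision.camera_model(name): a dict with "fx", "fy", "cx", "cy" (pixels), "position" and "orientation" of the camera in the world. Camera axes: x right, y down, z forward; pixel columns grow to the right and rows downward; lengths in m; the calibration is good to about 2 mm. A picture is of the moment at which its call begins: read the wrist's pose just before it. camera_model takes no time and is no camera call; for the wrist camera it gives the pose at the moment of the call.
- workorder.sign_off(): hands the job in; it is judged then, once.
The state is a dict: "t": time; "joint_positions": joint angles; "qd": joint speeds; "tau": joint torques, N m; "position": TCP position; "tcp_rot": TCP orientation; "contact_force": force on the tool from outside, world axes, zero at the start; "ft_torque": the same for the moment, N m; "finger_gap": finger opening in m; "finger_force": force on a finger pad.
Only numpy, scipy, OpenCV 4.12 (cv2) and the standard library are available. Lean on these libraries where they do the work, as an engineer would, in place of code of your own. Each camera call takes 0.05 s, during which the arm holds its last target. There are 200 camera calls.

TASK

After dusting, the three ornaments on the bedroom chest were each put back on the wrong coaster. Put them right: the black candle jar on the black coaster, the cactus in the white pot on the green coaster and the amber bottle on the cork coaster, each upright in the middle of its coaster, and the blue coaster empty again at the end. Stand one of them in the middle of the empty blue coaster for a moment, letting go of it, to make room; never stand an ornament on the bare white top or tip it over, and do not disturb the clock, the red-lidded tin and the ring dish.

Things in the scene. Friction and masses are not known exactly. Their poses are not given: they have to be found in the camera images.
- candle_mid (a point): Centre (half-way up) of the black candle jar: an upright black cylinder 62 mm in diameter with a light wooden lid 58 mm in diameter, 90 mm tall in all, about 0.35 kg; the black wall runs from 0 to 68 mm above its underside, the lid from 75 to 90 mm. The point lies 45 mm above its underside, on its axis; z is the jar's axis, pointing up. Loose; at the start it stands on the green coaster
- cactus_mid (a point): Centre (half-way up) of the small cactus: a white ceramic pot 62 mm in diameter (60 at the foot) and 64 mm tall, with a round green cactus 44 mm in diameter standing up out of it, 88 mm tall in all, about 0.28 kg. The point lies 44 mm above the pot's underside, so within the pot's height, on its axis; z is the axis, pointing up. Loose and rigid; at the start it stands on the cork coaster
- bottle_mid (a point): Centre (half-way up) of the amber glass scent bottle: an upright cylinder 54 mm in diameter from 0 to 68 mm above its underside, then a shoulder and neck and a brass stopper 28 mm in diameter, 100 mm tall in all, about 0.24 kg. The point lies 50 mm above its underside, on its axis; z is the axis, pointing up. Loose; at the start it stands on the black coaster
- coaster_black: The black coaster, where the black candle jar belongs. A flat round disc 110 mm in diameter and 10 mm thick that is stuck down and cannot move; its origin is the centre of its underside, on the white top (z = 0), so things stand on it at z = 10 mm. The four coasters' centres are at least 135 mm apart
- coaster_green: The green coaster, where the cactus belongs. A flat round disc 110 mm in diameter and 10 mm thick that is stuck down and cannot move; its origin is the centre of its underside, on the white top (z = 0), so things stand on it at z = 10 mm. The four coasters' centres are at least 135 mm apart
- coaster_cork: The light brown cork coaster, where the amber bottle belongs. A flat round disc 110 mm in diameter and 10 mm thick that is stuck down and cannot move; its origin is the centre of its underside, on the white top (z = 0), so things stand on it at z = 10 mm. The four coasters' centres are at least 135 mm apart
- coaster_blue: The blue coaster, empty at the start: the free place. A flat round disc 110 mm in diameter and 10 mm thick that is stuck down and cannot move; its origin is the centre of its underside, on the white top (z = 0), so things stand on it at z = 10 mm. The four coasters' centres are at least 135 mm apart
- clock_mid (a point): Centre (half-way up) of the alarm clock, a wooden block 45 mm (its x) by 85 mm (its y) by 70 mm tall with a white face on its +x side. Loose, not to be disturbed; it stands beyond the coasters, to the robot's right
- tin_mid (a point): Centre (half-way up) of the round flat tin with a red lid, 62 mm in diameter and 24 mm tall. Loose, lies among the coasters, not to be disturbed
- dish_mid (a point): Centre (half-way up) of the little round terracotta ring dish, 64 mm in diameter and 14 mm tall. Loose, lies among the coasters, not to be disturbed. (Other things on the top, unlisted: a flat grey remote control 18 mm tall at the near left, and books, tissues, a planter and boxes 0.06 to 0.22 m tall round the far edge and sides, clear of the coasters.)

How it is judged:
By the outcome, as a careful person would: the job done as asked, in the order asked, and still so for the second after the job is handed in, with the robot touching nothing.
It also fails if it takes over 120 s, if anything falls off the work surface, if the arm or the gripper's body presses on something with over 40 N, if the wrist force passes 120 N, or if a joint passes its speed limit or range.

## Working session

There is one attempt and no reset: what is moved stays moved. The work goes in short steps, Python scripts to look and compute and a shell command to move; the robot and the scene stay as the last step left them, time stands still between calls to the robot, and variables do not carry over. Pictures are saved under pics/ and viewed, at most 14 in all, crops included, and the job is handed in when it is done.

```bash
mkdir -p pics; ls; python3 - <<'E'
from workcell import readout, vision
import cv2
s=readout.state(); print({k:s[k] for k in('t','position','tcp_rot','finger_gap','contact_force')})
for n in('scene','side'):
    p,d=vision.get_image(n); cv2.imwrite(f'pics/{n}0.png',p[:,:,::-1]); print(n,vision.camera_model(n))
E
```

```text
pics
{'t': 0.0, 'position': array([ 0.2180544 , -0.58519386,  0.23054558]), 'tcp_rot': array([-1.79910997e+02,  8.51650393e-03,  2.04392406e+01]), 'finger_gap': 0.08519352064401417, 'contact_force': array([0.18404816, 0.8809774 , 0.0817758 ])}
scene {'fx': 470.9420544103145, 'fy': 470.9420544103145, 'cx': 319.36356117071415, 'cy': 238.77172219492635, 'position': array([ 1.00150897, -0.50045354,  0.7440599 ]), 'orientation': array([-135.40965004,   -1.03808527,   42.49753225])}
side {'fx': 548.623080610652, 'fy': 548.623080610652, 'cx': 322.9493463889319, 'cy': 233.5946058162576, 'position': array([ 0.42975264, -0.75232872,  0.52426571]), 'orientation': array([-1.22211543e+02, -5.88140490e-03, -8.64644924e+00])}
```

View pics/scene0.png

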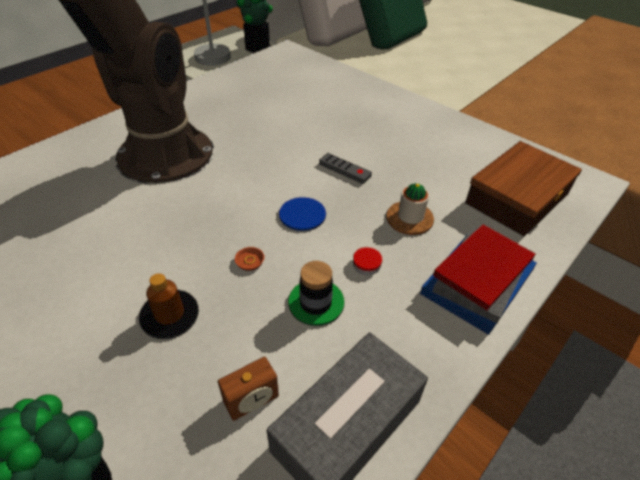

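View pics/side0.png

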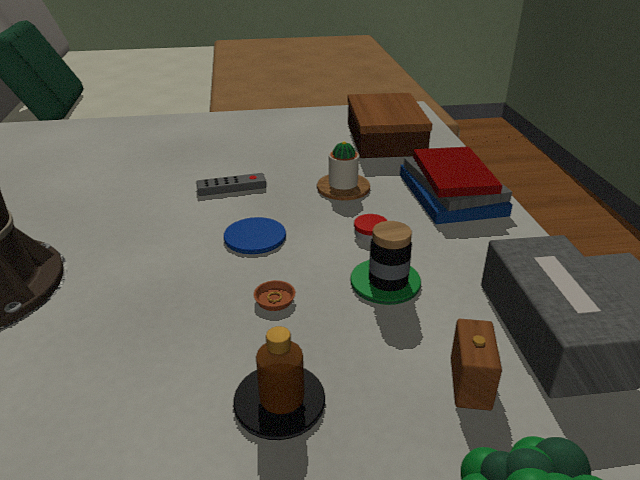

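The scene shows the bottle on black (168,313), the candle on green (316,300), the cactus on cork (410,215), blue empty at (302,213), the tin at (367,259), the dish at (249,258) and the clock at (249,388). The side view agrees: bottle (281,380), candle (390,260), cactus (343,170), blue (255,235).

```bash
cat > h.py <<'E'
import numpy as np, cv2
from scipy.spatial.transform import Rotation as R
from workcell import readout, vision
def rot(o): return R.from_euler('xyz',o,degrees=True).as_matrix()
def cloud(n):
    m=vision.camera_model(n); p,d=vision.get_image(n)
    v,u=np.mgrid[:480,:640]
    ray=np.stack([(u-m['cx'])/m['fx'],(v-m['cy'])/m['fy'],np.ones(u.shape)],-1)@rot(m['orientation']).T
    P=ray*d[...,None]+m['position']; P[d==0]=np.nan
    return p,cv2.cvtColor(p,cv2.COLOR_RGB2HSV),ray,P,m
def plane(ray,m,z): return m['position']+ray*((z-m['position'][2])/ray[...,2])[...,None]
def blob(mask):
    n,l,s,c=cv2.connectedComponentsWithStats(mask.astype(np.uint8)); 
    return l==1+np.argmax(s[1:,4]) if n>1 else mask
def circ(xy,hint=''):
    c,r=cv2.minEnclosingCircle(xy.astype(np.float32)); return np.round([*c,r],4)
def report():
  for n in('scene','side'):
    p,H,ray,P,m=cloud(n); h,s,v=[H[...,i].astype(int) for i in range(3)]; z=P[...,2]
    x,y=P[...,0],P[...,1]; area=(x>.25)&(x<.85)&(y>-.5)&(y<.45)
    print(n,'table z',np.nanmedian(z[area&(abs(z)<.02)]).round(4))
    low=area&(z>.005)&(z<.016)
    for name,mk in dict(blue=low&(h>105)&(h<130)&(s>120),green=low&(h>45)&(h<85)&(s>120),cork=low&(h>5)&(h<22)&(s>60)&(v>60),black=low&(v<45)).items():
        b=blob(cv2.morphologyEx(mk.astype(np.uint8),cv2.MORPH_OPEN,np.ones((2,2)))>0)
        q=plane(ray,m,.010)[b][:,:2]; print(' ',name,b.sum(),circ(q),'z',np.median(z[b]).round(4))
    nb,l,st,c=cv2.connectedComponentsWithStats((area&(z>.03)&(z<.125)).astype(np.uint8))
    for i in range(1,nb):
        if st[i,4]>150:
            b=l==i; t=np.nanpercentile(z[b],97); tb=b&(z>t-.004)
            mid=b&(z>.04)&(z<.06)
            print('   obj px',c[i].round(),'n',st[i,4],'top',t.round(4),circ(plane(ray,m,t)[tb][:,:2]),'midcirc',circ(P[mid][:,:2]))
E
python3 -c "import h;h.report()"
```

```text
scene table z 0.0008
  blue 1159 [0.4402 0.0756 0.0544] z nan
  green 978 [ 0.635  -0.0878  0.054 ] z nan
  cork 733 [0.6282 0.2381 0.0561] z nan
  black 1281 [ 0.4528 -0.2982  0.054 ] z nan
   obj px [509. 195.] n 2879 top 0.0826 [0.77   0.4089 0.0884] midcirc [0.7691 0.4069 0.0852]
   obj px [414. 200.] n 819 top 0.0982 [0.6261 0.2404 0.0163] midcirc [0.6254 0.2398 0.0301]
   obj px [470. 262.] n 3229 top 0.0656 [0.8148 0.1799 0.0977] midcirc [0.802  0.1786 0.1053]
   obj px [316. 284.] n 1410 top 0.1022 [ 0.6342 -0.0916  0.0294] midcirc [ 0.6354 -0.093   0.0311]
   obj px [163. 296.] n 1189 top 0.1115 [ 0.4523 -0.2966  0.0158] midcirc [ 0.4505 -0.2971  0.0271]
   obj px [332. 403.] n 8155 top 0.0878 [ 0.8136 -0.2302  0.1191] midcirc [ 0.8091 -0.3427  0.0399]
   obj px [248. 384.] n 2124 top 0.0734 [ 0.6865 -0.3045  0.0452] midcirc [ 0.6849 -0.3033  0.0462]
side table z -0.0003
  blue 1643 [0.4342 0.0695 0.0566] z nan
  green 1256 [ 0.6289 -0.0937  0.0556] z nan
  cork 487 [ 0.4557 -0.1044  0.0348] z nan
  black 3182 [ 0.4464 -0.3028  0.0554] z nan
   obj px [392. 128.] n 2391 top 0.0809 [0.7655 0.4087 0.091 ] midcirc [0.7665 0.4047 0.0853]
   obj px [343. 162.] n 994 top 0.096 [0.6225 0.2369 0.0203] midcirc [0.6199 0.2371 0.0298]
   obj px [444. 176.] n 2862 top 0.0641 [0.8108 0.1761 0.0992] midcirc [0.8005 0.1755 0.1053]
   obj px [390. 250.] n 2230 top 0.1006 [ 0.6303 -0.0953  0.0304] midcirc [ 0.6306 -0.0954  0.0309]
   obj px [555. 311.] n 12062 top 0.0863 [ 0.8092 -0.2339  0.1198] midcirc [ 0.8112 -0.2309  0.1214]
   obj px [476. 356.] n 3121 top 0.0717 [ 0.682  -0.3083  0.0458] midcirc [ 0.6819 -0.3059  0.0458]
   obj px [279. 366.] n 2889 top 0.1099 [ 0.448  -0.3011  0.0154] midcirc [ 0.4479 -0.2996  0.0272]
```

```bash
python3 -m crank '{"dr":[[0,0,1],[0,0,1],[0,0,1],[0,0,1],[0,0,1],[0,0,0.11]],"travel":[[0,0,0],[0,0,0],[0,0,0],[0,0,0],[0,0,0],[0,0,0]],"claw":[1,1,1,1,1,1]}' 40
python3 -m crank '{"dr":[[0,0,0],[0,0,0],[0,0,0],[0,0,0],[0,0,0],[0,0,0]],"travel":[[0.77,-0.96,0],[0.77,-0.96,0],[0.77,-0.96,0],[0.77,-0.96,0],[0.77,-0.96,0],[0.77,-0.96,0]],"claw":[1,1,1,1,1,1]}'
python3 -m crank '{"dr":[[0,0,0],[0,0,0],[0,0,0],[0,0,0],[0,0,0],[0,0,0],[0,0,0]],"travel":[[0.77,-0.96,0],[0.77,-0.96,0],[0.77,-0.96,0],[0.77,-0.96,0],[0.5,-0.96,0],[0,-0.5,0],[0,0,0]],"claw":[1,1,1,1,1,1,1]}'
python3 - <<'E'
from h import *
print(vision.camera_model('wrist'))
p,H,ray,P,m=cloud('wrist'); cv2.imwrite('pics/w0.png',p[:,:,::-1])
s=readout.state(); print(s['t'],s['position'],s['tcp_rot'])
E
```

```text
t: 0.7
position: [0.2183, -0.5855, 0.2311]
tcp_rot: [-180.0, 0.0, -0.2]
contact_force: [0.3, -0.5, 0.6]
finger_gap: 0.0857
finger_force: 0.0
t: 1.2
position: [0.3344, -0.4404, 0.2313]
tcp_rot: [180.0, 0.0, 0.1]
contact_force: [0.8, -0.2, -0.4]
finger_gap: 0.0857
finger_force: 0.0
t: 1.78
position: [0.4243, -0.3057, 0.2312]
tcp_rot: [-179.9, 0.0, 0.4]
contact_force: [0.4, -1.4, 0.8]
finger_gap: 0.0854
finger_force: 0.0
{'fx': 399.02261041793275, 'fy': 399.02261041793275, 'cx': 318.8692344486983, 'cy': 241.0125679043342, 'position': array([ 0.50005179, -0.3048929 ,  0.37288177]), 'orientation': array([162.54414195,   0.16578665, -89.55918089])}
1.8333 [ 0.42336965 -0.30800279  0.23131417] [-1.79990722e+02  1.74999459e-02  2.30411300e-01]
```

View pics/w0.png

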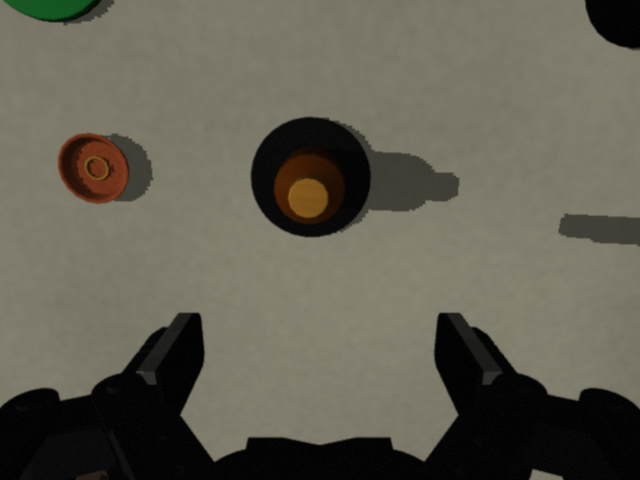

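Wrist view: bottle stopper at (308,198), black coaster centred at (311,177), dish at (94,168), open fingers at the bottom.

```bash
cat >> h.py <<'E'
def wrist(verbose=True):
    s=readout.state(); p,H,ray,P,m=cloud('wrist'); h,sa,v=[H[...,i].astype(int) for i in range(3)]; z=P[...,2]
    v0,u0=np.mgrid[:480,:640]; ok=v0<300
    print('t %.2f'%s['t'],'tcp',np.round(s['position'],4),np.round(s['tcp_rot'],1))
    low=ok&(z>.005)&(z<.016)
    for name,mk in dict(blue=(h>105)&(h<130)&(sa>120),green=(h>45)&(h<85)&(sa>120),cork=(h>5)&(h<22)&(sa>60)&(v>60),black=(v<45)).items():
        mk=mk&low
        if mk.sum()<1500: continue
        b=blob(cv2.morphologyEx(mk.astype(np.uint8),cv2.MORPH_OPEN,np.ones((3,3)))>0)
        if b.sum()<1500: continue
        e=b[0].any()or b[:,0].any()or b[:,-1].any()or b[299].any()
        print('  coaster',name,b.sum(),circ(plane(ray,m,.010)[b][:,:2]),'CUT' if e else '')
    nb,l,st,c=cv2.connectedComponentsWithStats((ok&(z>.03)&(z<.125)).astype(np.uint8))
    for i in range(1,nb):
        if st[i,4]>300:
            b=l==i; t=np.nanpercentile(z[b],97); tb=b&(z>t-.004); mid=b&(z>.035)&(z<.06)
            q=circ(plane(ray,m,t)[tb][:,:2]); print('  obj px',c[i].round(),'n',st[i,4],'top',t.round(4),q,'mid',mid.sum(),circ(P[mid][:,:2]) if mid.sum()>20 else '')
    return p
E
python3 -c "
import h;h.wrist()"
```

```text
t 1.83 tcp [ 0.4234 -0.308   0.2313] [-180.     0.     0.2]
  coaster black 6888 [ 0.4444 -0.2968  0.0545] 
  obj px [626.  15.] n 954 top 0.0592 [ 0.5712 -0.526   0.0069] mid 727 [ 0.5696 -0.5361  0.0189]
  obj px [306. 186.] n 4176 top 0.11 [ 0.4476 -0.297   0.0139] mid 118 [ 0.4606 -0.2985  0.0231]
```

```bash
python3 -m crank '{"dr":[[0,0,0],[0,0,0],[0,0,0],[0,0,0],[0,0,0],[0,0,0]],"travel":[[0.98,-0.38,0],[0,0,0],[0,0,1],[0,0,1],[0,0,1],[0,0,1]],"claw":[1,1,1,1,1,1]}'
python3 -m crank '{"dr":[[0,0,0],[0,0,0],[0,0,0],[0,0,0],[0,0,0],[0,0,0],[0,0,0],[0,0,0]],"travel":[[0,0,1],[0,0,0.8],[0,0,0.6],[0,0,0.6],[0,0,0.5],[0,0,0],[0,0,0],[0,0,0]],"claw":[1,1,1,1,1,1,1,1]}'
```

```text
t: 2.38
position: [0.4469, -0.3015, 0.1304]
tcp_rot: [179.9, -0.0, -0.1]
contact_force: [0.1, 0.2, -0.7]
finger_gap: 0.0849
finger_force: 0.0
t: 3.05
position: [0.4478, -0.3008, 0.0444]
tcp_rot: [180.0, -0.0, -0.1]
contact_force: [-0.5, 0.5, -0.7]
finger_gap: 0.0852
finger_force: 0.0
```

```bash
python3 -m crank '{"dr":[[0,0,0],[0,0,0],[0,0,0],[0,0,0],[0,0,0],[0,0,0],[0,0,0],[0,0,0]],"travel":[[0,-0.1,0],[0,0,0],[0,0,0],[0,0,0],[0,0,0],[0,0,0],[0,0,0],[0,0,0]],"claw":[1,1,-1,-1,-1,-1,-1,-1]}' 40
python3 -c "
from workcell import readout
s=readout.state();print(s['position'],s['finger_gap'],s['finger_force'])"
```

```text
t: 3.72
position: [0.448, -0.2974, 0.0444]
tcp_rot: [180.0, -0.0, -0.0]
contact_force: [-1.6, 0.3, 6.9]
finger_gap: 0.0529
finger_force: 41.1
[ 0.44800556 -0.29738179  0.04443598] 0.05286535016254943 41.114236620487645
```

```bash
python3 -m crank '{"dr":[[0,0,0],[0,0,0],[0,0,0],[0,0,0],[0,0,0],[0,0,0]],"travel":[[0,0,-0.4],[0,0,-0.8],[0,0,-1],[0,0,-1],[0,0,-0.6],[0,-0.5,-0.2]],"claw":[-1,-1,-1,-1,-1,-1]}'
python3 -m crank '{"dr":[[0,0,0],[0,0,0],[0,0,0],[0,0,0],[0,0,0],[0,0,0],[0,0,0],[0,0,0],[0,0,0]],"travel":[[-0.13,-0.8,0],[-0.13,-1,0],[-0.13,-1,0],[-0.13,-1,0],[-0.13,-1,0],[-0.13,-1,0],[-0.13,-1,0],[-0.13,-1,0],[-0.13,-1,0]],"claw":[-1,-1,-1,-1,-1,-1,-1,-1,-1]}'
python3 -m crank '{"dr":[[0,0,0],[0,0,0],[0,0,0],[0,0,0],[0,0,0],[0,0,0],[0,0,0],[0,0,0],[0,0,0]],"travel":[[-0.13,-1,0],[-0.13,-1,0],[-0.13,-1,0],[-0.13,-1,0],[-0.13,-0.8,0],[-0.13,-0.6,0],[-0.13,-0.3,0],[0,0,0],[0,0,0]],"claw":[-1,-1,-1,-1,-1,-1,-1,-1,-1]}'
python3 -c "
import h;p=h.wrist();h.cv2.imwrite('pics/w1.png',p[:,:,::-1])"
```

```text
t: 4.22
position: [0.4486, -0.2875, 0.1469]
tcp_rot: [179.8, -0.2, -0.2]
contact_force: [0.3, 0.1, -2.5]
finger_gap: 0.053
finger_force: 43.1
t: 4.97
position: [0.4172, -0.0629, 0.1435]
tcp_rot: [-180.0, 0.1, 0.0]
contact_force: [1.0, 1.2, -2.5]
finger_gap: 0.0524
finger_force: 43.0
t: 5.72
position: [0.3952, 0.0775, 0.1436]
tcp_rot: [180.0, 0.0, 0.0]
contact_force: [0.7, -0.8, -2.8]
finger_gap: 0.0527
finger_force: 43.0
t 5.72 tcp [0.3952 0.0775 0.1436] [180.   0.   0.]
  coaster blue 18622 [0.4322 0.0795 0.0542] 
  coaster cork 2935 [ 0.4533 -0.1026  0.0324] 
  coaster black 1814 [0.4006 0.2583 0.0637] CUT
  obj px [319. 244.] n 927 top 0.1246 [0.405  0.0786 0.0248] mid 0
```

View pics/w1.png

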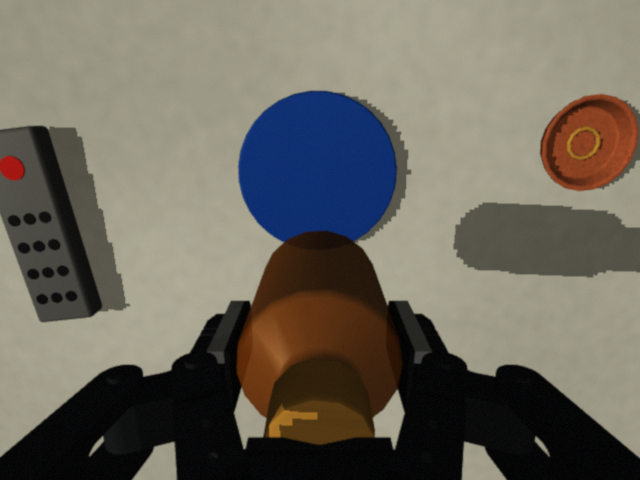

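Blue coaster is centred at (318,168), almost on the gripper's midline (col 319); the bottle hangs upright between the pads, the dish is at right (590,143).

```bash
python3 -m crank '{"dr":[[0,0,0],[0,0,0],[0,0,0],[0,0,0],[0,0,0],[0,0,0],[0,0,0],[0,0,0],[0,0,0],[0,0,0]],"travel":[[0.6,0,0],[0.6,0,0],[0.4,0,0],[0,0,0.8],[0,0,1],[0,0,0.9],[0,0,0.6],[0,0,0.4],[0,0,0.24],[0,0,0]],"claw":[-1,-1,-1,-1,-1,-1,-1,-1,-1,-1]}'
python3 -m crank '{"dr":[[0,0,0],[0,0,0]],"travel":[[0,0,0],[0,0,0]],"claw":[-1,-1]}'
python3 -c "
import h;p=h.wrist();h.cv2.imwrite('pics/w2.png',p[:,:,::-1])"
```

```text
t: 6.6
position: [0.4357, 0.0769, 0.0447]
tcp_rot: [180.0, 0.1, -0.1]
contact_force: [0.3, 0.0, -2.6]
finger_gap: 0.0527
finger_force: 43.4
t: 6.77
position: [0.4362, 0.0774, 0.0455]
tcp_rot: [180.0, -0.0, -0.0]
contact_force: [0.5, -1.0, -2.9]
finger_gap: 0.0526
finger_force: 43.3
t 6.77 tcp [0.4362 0.0774 0.0455] [180.  -0.  -0.]
  coaster blue 16170 [0.4337 0.0794 0.0539] CUT
  obj px [319. 276.] n 5535 top 0.0788 [0.4597 0.0783 0.0138] mid 2507 [0.4444 0.0786 0.0254]
```

```bash
python3 -m crank '{"dr":[[0,0,0],[0,0,0]],"travel":[[0,0,0.05],[0,0,0]],"claw":[-1,-1]}'
python3 -m crank '{"dr":[[0,0,0],[0,0,0],[0,0,0],[0,0,0],[0,0,0],[0,0,0]],"travel":[[0,0,0],[0,0,0],[0,0,0],[0,0,0],[0,0,0],[0,0,0]],"claw":[1,1,1,1,1,1]}'
python3 -m crank '{"dr":[[0,0,0],[0,0,0],[0,0,0],[0,0,0],[0,0,0],[0,0,0],[0,0,0],[0,0,0],[0,0,0]],"travel":[[0,0,-0.4],[0,0,-0.8],[0,0,-1],[0,0,-1],[0,0,-1],[0,0,-1],[0,0,-1],[0,0,-0.6],[0,0,0]],"claw":[1,1,1,1,1,1,1,1,1]}'
python3 -c "
import h;p=h.wrist();h.report()"
```

```text
t: 6.98
position: [0.4359, 0.0777, 0.0441]
tcp_rot: [-180.0, -0.0, -0.0]
contact_force: [-0.3, -0.1, -2.8]
finger_gap: 0.0525
finger_force: 43.3
t: 7.48
position: [0.4359, 0.0779, 0.0441]
tcp_rot: [180.0, -0.0, 0.0]
contact_force: [0.3, 0.3, -0.1]
finger_gap: 0.0856
finger_force: 0.0
t: 8.23
position: [0.4375, 0.0784, 0.2172]
tcp_rot: [-179.9, -0.3, -0.0]
contact_force: [0.1, 0.5, -0.5]
finger_gap: 0.0859
finger_force: 0.0
t 8.23 tcp [0.4375 0.0784 0.2172] [-179.9   -0.3   -0. ]
  coaster blue 6467 [0.4326 0.0795 0.0543] 
  coaster green 3430 [ 0.5992 -0.0821  0.0468] CUT
  coaster cork 3141 [0.593  0.2466 0.0455] CUT
  obj px [320. 224.] n 4513 top 0.1099 [0.4354 0.0788 0.014 ] mid 284 [0.4444 0.079  0.0251]
scene table z 0.0008
  blue 689 [0.4413 0.0752 0.0547] z nan
  green 976 [ 0.6346 -0.0877  0.0539] z nan
  cork 754 [0.6284 0.2374 0.0566] z nan
  black 2146 [ 0.4518 -0.2967  0.0551] z nan
   obj px [509. 195.] n 2894 top 0.0826 [0.77   0.4068 0.0881] midcirc [0.7695 0.4084 0.086 ]
   obj px [303. 196.] n 765 top 0.1107 [0.439  0.0766 0.0154] midcirc [0.4411 0.0737 0.0263]
   o
[... 652 characters left out ...]
9 -0.3025  0.0557] z nan
   obj px [393. 128.] n 2376 top 0.0809 [0.7653 0.4059 0.0897] midcirc [0.7664 0.4096 0.0875]
   obj px [343. 162.] n 996 top 0.0959 [0.6206 0.2376 0.0203] midcirc [0.6195 0.2353 0.0296]
   obj px [444. 176.] n 2860 top 0.0641 [0.8108 0.1759 0.0995] midcirc [0.8045 0.1772 0.1049]
   obj px [254. 207.] n 1326 top 0.1098 [0.4351 0.071  0.0173] midcirc [0.4356 0.0735 0.0269]
   obj px [390. 250.] n 2230 top 0.1006 [ 0.6303 -0.0953  0.0304] midcirc [ 0.6308 -0.095   0.0309]
   obj px [555. 311.] n 12107 top 0.0863 [ 0.8093 -0.234   0.1198] midcirc [ 0.8117 -0.2306  0.1218]
   obj px [476. 356.] n 3127 top 0.0717 [ 0.6819 -0.3072  0.0455] midcirc [ 0.6824 -0.3049  0.046 ]
```

```bash
python3 -m crank '{"dr":[[0,0,0],[0,0,0],[0,0,0],[0,0,0],[0,0,0],[0,0,0],[0,0,0],[0,0,0],[0,0,0],[0,0,0]],"travel":[[0.5,0.5,0],[0.9,0.95,0],[0.9,0.95,0],[0.9,0.95,0],[0.9,0.95,0],[0.9,0.95,0],[0.9,0.95,0],[0.6,0.6,0],[0,0,0],[0,0,0]],"claw":[1,1,1,1,1,1,1,1,1,1]}'
python3 -c "
import h;p=h.wrist()"
```

```text
t: 9.22
position: [0.5978, -0.0931, 0.2119]
tcp_rot: [-180.0, 0.2, -0.1]
contact_force: [-0.8, 0.4, -0.3]
finger_gap: 0.0855
finger_force: 0.0
t 9.22 tcp [ 0.5978 -0.0931  0.2119] [-1.8e+02  2.0e-01 -1.0e-01]
  coaster green 5734 [ 0.6284 -0.0849  0.0541] 
  obj px [593.  96.] n 7739 top 0.0722 [ 0.6849 -0.288   0.0352] mid 1703 [ 0.6822 -0.3002  0.0457]
  obj px [315. 180.] n 6780 top 0.1003 [ 0.6314 -0.0897  0.0286] mid 105 [ 0.6474 -0.0902  0.0264]
```

```bash
python3 -m crank '{"dr":[[0,0,0],[0,0,0],[0,0,0],[0,0,0],[0,0,0],[0,0,0]],"travel":[[0.7,-0.06,0],[0.64,-0.06,0],[0,0,0.8],[0,0,1],[0,0,1],[0,0,0.5]],"claw":[1,1,1,1,1,1]}'
python3 -m crank '{"dr":[[0,0,0]],"travel":[[0,0,0]],"claw":[1]}'
```

```text
t: 9.77
position: [0.6293, -0.0874, 0.1283]
tcp_rot: [-179.9, 0.3, 0.1]
contact_force: [-0.5, 0.2, -1.0]
finger_gap: 0.0855
finger_force: 0.0
t: 9.85
position: [0.629, -0.0878, 0.1283]
tcp_rot: [-179.9, 0.4, 0.1]
contact_force: [-0.7, 0.7, -0.4]
finger_gap: 0.0852
finger_force: 0.0
```

```bash
python3 -m crank '{"dr":[[0,0,0],[0,0,0],[0,0,0],[0,0,0],[0,0,0],[0,0,0],[0,0,0]],"travel":[[0.1,0.08,0],[0,0,0.8],[0,0,0.9],[0,0,0.8],[0,0,0.6],[0,0,0.4],[0,0,0]],"claw":[1,1,1,1,1,1,1]}'
python3 -m crank '{"dr":[[0,0,0]],"travel":[[0,0,0]],"claw":[1]}'
```

```text
t: 10.43
position: [0.634, -0.0911, 0.0434]
tcp_rot: [-180.0, 0.1, 0.0]
contact_force: [0.7, -0.4, 0.3]
finger_gap: 0.0851
finger_force: 0.0
t: 10.52
position: [0.635, -0.0912, 0.0451]
tcp_rot: [180.0, -0.1, 0.0]
contact_force: [0.5, -0.3, -0.3]
finger_gap: 0.0853
finger_force: 0.0
```

```bash
python3 -m crank '{"dr":[[0,0,0],[0,0,0],[0,0,0],[0,0,0],[0,0,0],[0,0,0],[0,0,0],[0,0,0]],"travel":[[-0.12,-0.04,0.18],[0,0,0],[0,0,0],[0,0,0],[0,0,0],[0,0,0],[0,0,0],[0,0,0]],"claw":[1,1,-1,-1,-1,-1,-1,-1]}' 45
python3 -m crank '{"dr":[[0,0,0],[0,0,0],[0,0,0],[0,0,0],[0,0,0],[0,0,0]],"travel":[[0,0,-0.4],[0,0,-0.8],[0,0,-1],[0,0,-1],[0,0,-0.6],[0,0,-0.2]],"claw":[-1,-1,-1,-1,-1,-1]}'
```

```text
t: 11.18
position: [0.6318, -0.0905, 0.0406]
tcp_rot: [180.0, -0.1, -0.0]
contact_force: [-2.2, -0.6, 6.8]
finger_gap: 0.0612
finger_force: 43.8
t: 11.68
position: [0.6327, -0.0902, 0.143]
tcp_rot: [180.0, -0.2, -0.0]
contact_force: [-0.9, 0.3, -3.2]
finger_gap: 0.0604
finger_force: 45.1
```

```bash
python3 -m crank '{"dr":[[0,0,0],[0,0,0],[0,0,0],[0,0,0],[0,0,0],[0,0,0],[0,0,0],[0,0,0],[0,0,0],[0,0,0]],"travel":[[-0.5,0.4,0],[-0.95,0.9,0],[-0.95,0.9,0],[-0.95,0.9,0],[-0.95,0.9,0],[-0.95,0.9,0],[-0.95,0.9,0],[-0.95,0.9,0],[-0.95,0.9,0],[-0.75,0.7,0]],"claw":[-1,-1,-1,-1,-1,-1,-1,-1,-1,-1]}'
python3 -m crank '{"dr":[[0,0,0],[0,0,0],[0,0,0]],"travel":[[-0.1,0,0],[0,0,0],[0,0,0]],"claw":[-1,-1,-1]}'
python3 -c "
import h;p=h.wrist();h.cv2.imwrite('pics/w3.png',p[:,:,::-1])"
```

```text
t: 12.52
position: [0.4071, -0.2991, 0.139]
tcp_rot: [-180.0, 0.1, -0.1]
contact_force: [0.5, 0.5, -4.2]
finger_gap: 0.0607
finger_force: 45.1
t: 12.77
position: [0.4076, -0.2971, 0.1393]
tcp_rot: [-180.0, 0.0, -0.0]
contact_force: [1.7, -0.1, -4.0]
finger_gap: 0.0611
finger_force: 45.1
t 12.77 tcp [ 0.4076 -0.2971  0.1393] [-180.    0.   -0.]
  coaster cork 1789 [ 0.4522 -0.0999  0.0322] CUT
  coaster black 18328 [ 0.4447 -0.2968  0.054 ] 
  obj px [319. 237.] n 1017 top 0.1244 [ 0.4225 -0.2965  0.027 ] mid 0
```

View pics/w3.png

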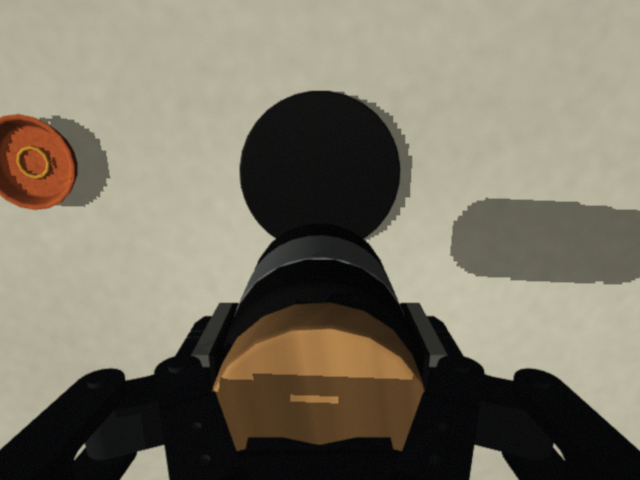

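Black coaster at (320,170) on the gripper midline; jar held upright.

```bash
python3 -m crank '{"dr":[[0,0,0],[0,0,0],[0,0,0],[0,0,0],[0,0,0],[0,0,0],[0,0,0],[0,0,0],[0,0,0],[0,0,0]],"travel":[[0.6,0,0],[0.6,0,0],[0.37,0,0],[0,0,0.8],[0,0,1],[0,0,0.9],[0,0,0.6],[0,0,0.4],[0,0,0.1],[0,0,0]],"claw":[-1,-1,-1,-1,-1,-1,-1,-1,-1,-1]}'
python3 -m crank '{"dr":[[0,0,0],[0,0,0]],"travel":[[0,0,0],[0,0,0]],"claw":[-1,-1]}'
```

```text
t: 13.65
position: [0.447, -0.2971, 0.0441]
tcp_rot: [-180.0, 0.0, 0.1]
contact_force: [0.3, 0.6, -3.0]
finger_gap: 0.0606
finger_force: 45.1
t: 13.82
position: [0.4477, -0.298, 0.0456]
tcp_rot: [179.9, -0.1, 0.0]
contact_force: [-0.1, 0.3, -3.0]
finger_gap: 0.0609
finger_force: 45.1
```

```bash
python3 -m crank '{"dr":[[0,0,0],[0,0,0],[0,0,0]],"travel":[[0,0,0.12],[0,0,0],[0,0,0]],"claw":[-1,-1,-1]}'
```

```text
t: 14.07
position: [0.4469, -0.2978, 0.0418]
tcp_rot: [180.0, -0.0, -0.0]
contact_force: [1.0, -0.1, -4.1]
finger_gap: 0.0607
finger_force: 45.2
```

Within about 1 mm; release, lift, and look from the green/cork side next.

```bash
python3 -m crank '{"dr":[[0,0,0],[0,0,0],[0,0,0],[0,0,0],[0,0,0],[0,0,0],[0,0,0]],"travel":[[0,0,0.03],[0,0,0],[0,0,0],[0,0,0],[0,0,0],[0,0,0],[0,0,0]],"claw":[-1,-1,1,1,1,1,1]}'
python3 -m crank '{"dr":[[0,0,0],[0,0,0],[0,0,0],[0,0,0],[0,0,0],[0,0,0],[0,0,0],[0,0,0],[0,0,0]],"travel":[[0,0,-0.4],[0,0,-0.8],[0,0,-1],[0,0,-1],[0,0,-1],[0,0,-1],[0,0,-1],[0,0,-0.6],[0,0,0]],"claw":[1,1,1,1,1,1,1,1,1]}'
python3 -c "
import h;p=h.wrist()"
```

```text
t: 14.65
position: [0.447, -0.2977, 0.041]
tcp_rot: [180.0, -0.0, 0.0]
contact_force: [1.2, -0.9, 0.8]
finger_gap: 0.0852
finger_force: 0.0
t: 15.4
position: [0.4485, -0.2985, 0.2153]
tcp_rot: [179.8, -0.3, -0.0]
contact_force: [-0.0, -0.3, -0.6]
finger_gap: 0.0856
finger_force: 0.0
t 15.40 tcp [ 0.4485 -0.2985  0.2153] [179.8  -0.3  -0. ]
  coaster green 4896 [ 0.5991 -0.0932  0.046 ] CUT
  coaster black 5090 [ 0.4448 -0.2966  0.0544] 
  obj px [631.  26.] n 980 top 0.0489 [ 0.5883 -0.5182  0.0132] mid 673 [ 0.5854 -0.5257  0.0209]
  obj px [317. 228.] n 6662 top 0.1004 [ 0.4468 -0.2965  0.0288] mid 343 [ 0.4574 -0.2963  0.0289]
```

```bash
python3 -m crank '{"dr":[[0,0,0],[0,0,0],[0,0,0],[0,0,0],[0,0,0],[0,0,0],[0,0,0],[0,0,0],[0,0,0],[0,0,0]],"travel":[[0.4,-0.6,0],[0.7,-1,0],[0.7,-1,0],[0.7,-1,0],[0.7,-1,0],[0.7,-1,0],[0.7,-1,0],[0.7,-1,0],[0.6,-0.9,0],[0,0,0]],"claw":[1,1,1,1,1,1,1,1,1,1]}'
python3 -c "
import h;p=h.wrist()"
python3 -m crank '{"dr":[[0,0,0],[0,0,0],[0,0,0],[0,0,0],[0,0,0],[0,0,0],[0,0,0],[0,0,0]],"travel":[[0,-0.6,0],[0,-1,0],[0,-1,0],[0,-1,0],[0,-1,0],[0,-1,0],[0,-1,0],[0,-1,0]],"claw":[1,1,1,1,1,1,1,1]}'
python3 -m crank '{"dr":[[0,0,0],[0,0,0],[0,0,0],[0,0,0],[0,0,0],[0,0,0],[0,0,0],[0,0,0]],"travel":[[0,-1,0],[0,-1,0],[0,-1,0],[0,-1,0],[0,-1,0],[0,-0.5,0],[0,0,0],[0,0,0]],"claw":[1,1,1,1,1,1,1,1]}'
python3 -c "
import h;p=h.wrist();h.cv2.imwrite('pics/w4.png',p[:,:,::-1])"
```

```text
t: 16.28
position: [0.5962, -0.0781, 0.2098]
tcp_rot: [-179.8, 0.0, 0.4]
contact_force: [-0.3, 1.9, -0.2]
finger_gap: 0.0853
finger_force: 0.0
t 16.28 tcp [ 0.5962 -0.0781  0.2098] [-179.8    0.     0.4]
  coaster green 12778 [ 0.6284 -0.0847  0.0542] 
  obj px [605.  95.] n 5798 top 0.0699 [ 0.6875 -0.2799  0.0298] mid 1768 [ 0.684  -0.2937  0.04  ]
t: 17.0
position: [0.5936, 0.1045, 0.2101]
tcp_rot: [179.9, 0.1, -0.1]
contact_force: [0.1, -0.2, -0.3]
finger_gap: 0.0853
finger_force: 0.0
t: 17.67
position: [0.5941, 0.2414, 0.2102]
tcp_rot: [179.9, 0.1, 0.0]
contact_force: [-0.3, -0.2, 0.3]
finger_gap: 0.0857
finger_force: 0.0
t 17.67 tcp [0.5941 0.2414 0.2102] [1.799e+02 1.000e-01 0.000e+00]
  coaster cork 4909 [0.6213 0.2427 0.0547] 
  obj px [68. 47.] n 12521 top 0.0807 [0.7109 0.4087 0.0438] mid 1400 [0.7155 0.3812 0.0315]
  obj px [315. 186.] n 5997 top 0.0979 [0.6218 0.2444 0.0149] mid 62 [0.6439 0.2447 0.0198]
```

View pics/w4.png

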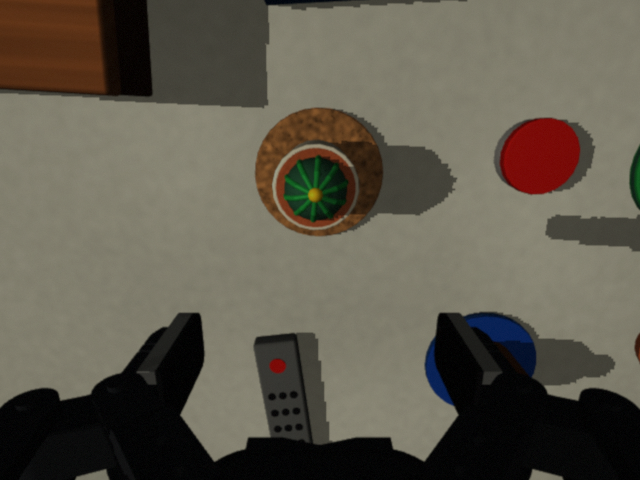

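Cactus at (315,187) on cork (319,171); box to the upper left and tin (540,155) are clear.

```bash
python3 -m crank '{"dr":[[0,0,0],[0,0,0],[0,0,0],[0,0,0],[0,0,0],[0,0,0],[0,0,0]],"travel":[[0.6,-0.06,0],[0.52,-0.06,0],[0,0,0.8],[0,0,1],[0,0,0.9],[0,0,0.3],[0,0,0]],"claw":[1,1,1,1,1,1,1]}'
python3 -m crank '{"dr":[[0,0,0]],"travel":[[0,0,0]],"claw":[1]}'
```

```text
t: 18.3
position: [0.6214, 0.2424, 0.1336]
tcp_rot: [179.8, 0.2, -0.1]
contact_force: [-0.7, 0.5, -0.4]
finger_gap: 0.0852
finger_force: 0.0
t: 18.38
position: [0.6228, 0.2441, 0.1364]
tcp_rot: [180.0, -0.0, -0.1]
contact_force: [0.0, -0.1, 0.2]
finger_gap: 0.0856
finger_force: 0.0
```

```bash
python3 -m crank '{"dr":[[0,0,0],[0,0,0],[0,0,0],[0,0,0],[0,0,0],[0,0,0],[0,0,0],[0,0,0]],"travel":[[0,0,0.8],[0,0,1],[0,0,0.9],[0,0,0.7],[0,0,0.4],[0,0,0.27],[0,0,0],[0,0,0]],"claw":[1,1,1,1,1,1,1,1]}'
python3 -m crank '{"dr":[[0,0,0]],"travel":[[0,0,0]],"claw":[1]}'
```

```text
t: 19.05
position: [0.6231, 0.2456, 0.0353]
tcp_rot: [-180.0, -0.1, -0.0]
contact_force: [-0.0, -0.8, 0.2]
finger_gap: 0.0855
finger_force: 0.0
t: 19.13
position: [0.6232, 0.2458, 0.0356]
tcp_rot: [-179.9, -0.1, -0.0]
contact_force: [-0.4, -0.1, -0.0]
finger_gap: 0.0853
finger_force: 0.0
```

```bash
python3 -m crank '{"dr":[[0,0,0],[0,0,0],[0,0,0],[0,0,0],[0,0,0],[0,0,0],[0,0,0],[0,0,0]],"travel":[[-0.05,0.05,0],[0,0,0],[0,0,0],[0,0,0],[0,0,0],[0,0,0],[0,0,0],[0,0,0]],"claw":[1,1,-1,-1,-1,-1,-1,-1]}' 45
python3 -m crank '{"dr":[[0,0,0],[0,0,0],[0,0,0],[0,0,0],[0,0,0],[0,0,0]],"travel":[[0,0,-0.4],[0,0,-0.8],[0,0,-1],[0,0,-1],[0,0,-0.6],[0,0,-0.2]],"claw":[-1,-1,-1,-1,-1,-1]}'
```

```text
t: 19.8
position: [0.6214, 0.2441, 0.0347]
tcp_rot: [-180.0, -0.0, -0.0]
contact_force: [-1.9, -0.9, 6.0]
finger_gap: 0.0605
finger_force: 49.2
t: 20.3
position: [0.6223, 0.2448, 0.1374]
tcp_rot: [-179.9, -0.2, -0.0]
contact_force: [0.1, 0.6, -1.8]
finger_gap: 0.0602
finger_force: 49.6
```

```bash
python3 -m crank '{"dr":[[0,0,0],[0,0,0],[0,0,0],[0,0,0],[0,0,0],[0,0,0],[0,0,0],[0,0,0]],"travel":[[-0.1,0.4,0],[-0.1,0.8,0],[-0.1,1,0],[-0.1,1,0],[-0.1,1,0],[-0.1,1,0],[-0.1,1,0],[-0.1,1,0]],"claw":[-1,-1,-1,-1,-1,-1,-1,-1]}'
python3 -m crank '{"dr":[[0,0,0],[0,0,0],[0,0,0],[0,0,0],[0,0,0],[0,0,0],[0,0,0],[0,0,0],[0,0,0],[0,0,0]],"travel":[[-0.1,1,0],[-0.1,1,0],[-0.1,1,0],[-0.1,1,0],[0,1,0],[0,0.6,0],[0,0.37,0],[0,0,0],[0,0,0],[0,0,0]],"claw":[-1,-1,-1,-1,-1,-1,-1,-1,-1,-1]}'
python3 -c "
import h;p=h.wrist()"
```

```text
t: 20.97
position: [0.5992, 0.0617, 0.1323]
tcp_rot: [179.9, 0.2, -0.0]
contact_force: [-0.6, -0.1, -2.7]
finger_gap: 0.06
finger_force: 49.6
t: 21.8
position: [0.5907, -0.0834, 0.1336]
tcp_rot: [-179.9, 0.0, 0.1]
contact_force: [0.7, 0.8, -2.9]
finger_gap: 0.0602
finger_force: 49.6
t 21.80 tcp [ 0.5907 -0.0834  0.1336] [-1.799e+02  0.000e+00  1.000e-01]
  coaster green 19503 [ 0.6284 -0.0849  0.0541] 
  obj px [632.  92.] n 584 top 0.043 [ 0.6773 -0.2571  0.0067] mid 295 [ 0.6799 -0.2618  0.0104]
  obj px [319. 241.] n 1013 top 0.1246 [ 0.6051 -0.0819  0.0265] mid 0
```

```bash
python3 -m crank '{"dr":[[0,0,0],[0,0,0],[0,0,0],[0,0,0],[0,0,0],[0,0,0],[0,0,0],[0,0,0],[0,0,0],[0,0,0]],"travel":[[0.6,0.08,0],[0.6,0,0],[0.38,0,0],[0,0,0.8],[0,0,1],[0,0,0.9],[0,0,0.6],[0,0,0.4],[0,0,0.1],[0,0,0]],"claw":[-1,-1,-1,-1,-1,-1,-1,-1,-1,-1]}'
python3 -m crank '{"dr":[[0,0,0],[0,0,0]],"travel":[[0,0,0],[0,0,0]],"claw":[-1,-1]}'
```

```text
t: 22.68
position: [0.6304, -0.0865, 0.0386]
tcp_rot: [-180.0, 0.1, 0.0]
contact_force: [-0.4, 0.3, -2.2]
finger_gap: 0.0605
finger_force: 49.5
t: 22.85
position: [0.6315, -0.087, 0.0403]
tcp_rot: [180.0, -0.1, 0.0]
contact_force: [0.2, -0.9, -3.3]
finger_gap: 0.0608
finger_force: 49.5
```

```bash
python3 -m crank '{"dr":[[0,0,0],[0,0,0],[0,0,0]],"travel":[[-0.03,-0.06,0.15],[0,0,0],[0,0,0]],"claw":[-1,-1,-1]}'
```

```text
t: 23.1
position: [0.6298, -0.0856, 0.0355]
tcp_rot: [180.0, -0.0, 0.0]
contact_force: [-0.1, 0.1, -3.0]
finger_gap: 0.0603
finger_force: 49.5
```

```bash
python3 -m crank '{"dr":[[0,0,0],[0,0,0],[0,0,0],[0,0,0],[0,0,0],[0,0,0],[0,0,0]],"travel":[[0,0,0.03],[0,0,0],[0,0,0],[0,0,0],[0,0,0],[0,0,0],[0,0,0]],"claw":[-1,-1,1,1,1,1,1]}'
python3 -m crank '{"dr":[[0,0,0],[0,0,0],[0,0,0],[0,0,0],[0,0,0],[0,0,0],[0,0,0],[0,0,0],[0,0,0]],"travel":[[0,0,-0.4],[0,0,-0.8],[0,0,-1],[0,0,-1],[0,0,-1],[0,0,-1],[0,0,-1],[0,0,-0.8],[0,0,0]],"claw":[1,1,1,1,1,1,1,1,1]}'
python3 -c "
import h;p=h.wrist()"
python3 -m crank '{"dr":[[0,0,0],[0,0,0],[0,0,0],[0,0,0],[0,0,0],[0,0,0]],"travel":[[-0.5,-0.4,0],[-1,-0.7,0],[-1,-0.7,0],[-1,-0.7,0],[-1,-0.7,0],[-1,-0.7,0]],"claw":[1,1,1,1,1,1]}'
python3 -m crank '{"dr":[[0,0,0],[0,0,0],[0,0,0],[0,0,0],[0,0,0],[0,0,0]],"travel":[[-1,-0.7,0],[-1,-0.7,0],[-1,-0.7,0],[-0.7,-0.6,0],[0,0,0],[0,0,0]],"claw":[1,1,1,1,1,1]}'
python3 -c "
import h;p=h.wrist()"
```

```text
t: 23.68
position: [0.6299, -0.0857, 0.0347]
tcp_rot: [180.0, -0.0, -0.0]
contact_force: [0.6, -0.4, -0.2]
finger_gap: 0.0853
finger_force: 0.0
t: 24.43
position: [0.6321, -0.0857, 0.2153]
tcp_rot: [180.0, -0.5, -0.0]
contact_force: [0.1, 0.6, 0.5]
finger_gap: 0.0856
finger_force: 0.0
t 24.43 tcp [ 0.6321 -0.0857  0.2153] [180.   -0.5  -0. ]
  coaster green 5359 [ 0.6287 -0.0848  0.0542] 
  obj px [39. 11.] n 1965 top 0.0636 [0.7751 0.1084 0.0176] mid 843 [0.7777 0.1073 0.0328]
  obj px [504.  15.] n 8726 top 0.0847 [ 0.7718 -0.1958  0.084 ] mid 2472 [ 0.7771 -0.215   0.1032]
  obj px [592. 148.] n 6905 top 0.0726 [ 0.6854 -0.2897  0.0364] mid 1284 [ 0.6821 -0.2997  0.0454]
  obj px [319. 224.] n 5599 top 0.0978 [ 0.6311 -0.0848  0.0145] mid 239 [ 0.6447 -0.0844  0.0265]
t: 24.98
position: [0.4903, 0.0124, 0.2089]
tcp_rot: [180.0, 0.1, -0.0]
contact_force: [0.5, 0.3, 0.6]
finger_gap: 0.0855
finger_force: 0.0
t: 25.48
position: [0.3989, 0.0797, 0.2095]
tcp_rot: [180.0, 0.0, 0.1]
contact_force: [0.4, 1.0, -0.3]
finger_gap: 0.0852
finger_force: 0.0
t 25.48 tcp [0.3989 0.0797 0.2095] [1.8e+02 0.0e+00 1.0e-01]
  coaster blue 7952 [0.4321 0.0796 0.0542] 
  coaster cork 1749 [ 0.4528 -0.1024  0.0319] 
  obj px [322. 174.] n 4848 top 0.11 [0.4351 0.0785 0.014 ] mid 62 [0.4534 0.0805 0.0189]
```

```bash
python3 -m crank '{"dr":[[0,0,0],[0,0,0],[0,0,0],[0,0,0],[0,0,0],[0,0,0],[0,0,0],[0,0,0]],"travel":[[0.75,0.05,0],[0.7,0,0],[0,0,0.8],[0,0,1],[0,0,0.9],[0,0,0.3],[0,0,0],[0,0,0]],"claw":[1,1,1,1,1,1,1,1]}'
```

```text
t: 26.2
position: [0.4365, 0.0777, 0.1347]
tcp_rot: [180.0, 0.0, -0.0]
contact_force: [-0.3, -0.2, 0.8]
finger_gap: 0.0855
finger_force: 0.0
```

```bash
python3 -m crank '{"dr":[[0,0,0],[0,0,0],[0,0,0],[0,0,0],[0,0,0],[0,0,0],[0,0,0],[0,0,0]],"travel":[[-0.04,0,0.8],[0,0,1],[0,0,0.8],[0,0,0.6],[0,0,0.4],[0,0,0],[0,0,0],[0,0,0]],"claw":[1,1,1,1,1,1,1,1]}'
python3 -m crank '{"dr":[[0,0,0]],"travel":[[0,0,0]],"claw":[1]}'
```

```text
t: 26.87
position: [0.4362, 0.0783, 0.0458]
tcp_rot: [-180.0, -0.1, -0.0]
contact_force: [-0.2, 0.3, 0.3]
finger_gap: 0.0855
finger_force: 0.0
t: 26.95
position: [0.4361, 0.0782, 0.0457]
tcp_rot: [-180.0, -0.1, -0.0]
contact_force: [-0.1, -0.5, -0.0]
finger_gap: 0.0854
finger_force: 0.0
```

```bash
python3 -m crank '{"dr":[[0,0,0],[0,0,0],[0,0,0],[0,0,0],[0,0,0],[0,0,0],[0,0,0],[0,0,0]],"travel":[[-0.03,0,0.05],[0,0,0],[0,0,0],[0,0,0],[0,0,0],[0,0,0],[0,0,0],[0,0,0]],"claw":[1,1,-1,-1,-1,-1,-1,-1]}' 40
python3 -m crank '{"dr":[[0,0,0],[0,0,0],[0,0,0],[0,0,0],[0,0,0],[0,0,0]],"travel":[[0,0,-0.4],[0,0,-0.8],[0,0,-1],[0,0,-1],[0,0,-0.6],[0,0,-0.2]],"claw":[-1,-1,-1,-1,-1,-1]}'
python3 -m crank '{"dr":[[0,0,0],[0,0,0],[0,0,0],[0,0,0],[0,0,0],[0,0,0],[0,0,0],[0,0,0],[0,0,0],[0,0,0]],"travel":[[0.4,-0.4,0],[0.8,-0.9,0],[0.9,-1,0],[0.9,-1,0],[0.9,-1,0],[0.9,-1,0],[0.75,-0.8,0],[0.4,-0.5,0],[0,0,0],[0,0,0]],"claw":[-1,-1,-1,-1,-1,-1,-1,-1,-1,-1]}'
python3 -m crank '{"dr":[[0,0,0]],"travel":[[0,0,0]],"claw":[-1]}'
python3 -c "
import h;p=h.wrist()"
```

```text
t: 27.62
position: [0.4343, 0.078, 0.0436]
tcp_rot: [180.0, -0.0, 0.0]
contact_force: [-1.9, -1.2, 7.2]
finger_gap: 0.0525
finger_force: 40.7
t: 28.12
position: [0.4352, 0.0784, 0.1453]
tcp_rot: [-180.0, -0.2, -0.0]
contact_force: [0.9, 0.0, -2.4]
finger_gap: 0.0528
finger_force: 43.2
t: 28.95
position: [0.5823, 0.2435, 0.1414]
tcp_rot: [179.9, 0.1, 0.1]
contact_force: [-0.2, -1.3, -2.5]
finger_gap: 0.0526
finger_force: 43.1
t: 29.03
position: [0.582, 0.242, 0.1419]
tcp_rot: [179.9, 0.1, -0.0]
contact_force: [-0.5, 0.3, -2.9]
finger_gap: 0.0525
finger_force: 43.1
t 29.03 tcp [0.582  0.242  0.1419] [ 1.799e+02  1.000e-01 -0.000e+00]
  coaster cork 19264 [0.6214 0.2425 0.0545] 
  obj px [41. 33.] n 5331 top 0.0802 [0.6947 0.3826 0.015 ] mid 1706 [0.7022 0.3996 0.0276]
  obj px [319. 242.] n 980 top 0.1246 [0.5935 0.2431 0.0245] mid 0
```

```bash
python3 -m crank '{"dr":[[0,0,0],[0,0,0],[0,0,0],[0,0,0],[0,0,0],[0,0,0],[0,0,0],[0,0,0],[0,0,0],[0,0,0]],"travel":[[0.6,0,0],[0.6,0,0],[0.43,0,0],[0,0,0.8],[0,0,1],[0,0,0.9],[0,0,0.6],[0,0,0.4],[0,0,0.1],[0,0,0]],"claw":[-1,-1,-1,-1,-1,-1,-1,-1,-1,-1]}'
python3 -m crank '{"dr":[[0,0,0],[0,0,0]],"travel":[[0,0,0],[0,0,0]],"claw":[-1,-1]}'
```

```text
t: 29.92
position: [0.6234, 0.2424, 0.048]
tcp_rot: [180.0, 0.0, -0.0]
contact_force: [-0.2, -0.5, -3.0]
finger_gap: 0.0526
finger_force: 43.1
t: 30.08
position: [0.6246, 0.2434, 0.0497]
tcp_rot: [-180.0, -0.1, -0.0]
contact_force: [0.4, -0.6, -2.2]
finger_gap: 0.0529
finger_force: 43.1
```

```bash
python3 -m crank '{"dr":[[0,0,0],[0,0,0],[0,0,0]],"travel":[[-0.03,0.03,0.2],[0,0,0],[0,0,0]],"claw":[-1,-1,-1]}'
```

```text
t: 30.33
position: [0.6236, 0.2425, 0.0439]
tcp_rot: [-180.0, -0.1, -0.0]
contact_force: [1.2, 1.1, -1.0]
finger_gap: 0.0528
finger_force: 43.3
```

Touching; release, lift, back off toward the base and check everything.

```bash
python3 -m crank '{"dr":[[0,0,0],[0,0,0],[0,0,0],[0,0,0],[0,0,0],[0,0,0]],"travel":[[0,0,0],[0,0,0],[0,0,0],[0,0,0],[0,0,0],[0,0,0]],"claw":[1,1,1,1,1,1]}'
python3 -m crank '{"dr":[[0,0,0],[0,0,0],[0,0,0],[0,0,0],[0,0,0],[0,0,0],[0,0,0],[0,0,0],[0,0,0]],"travel":[[0,0,-0.4],[0,0,-0.8],[0,0,-1],[0,0,-1],[0,0,-1],[0,0,-1],[0,0,-1],[0,0,-0.8],[0,0,0]],"claw":[1,1,1,1,1,1,1,1,1]}'
python3 -m crank '{"dr":[[0,0,0],[0,0,0],[0,0,0],[0,0,0],[0,0,0],[0,0,0],[0,0,0]],"travel":[[-0.5,0,0],[-1,0,0],[-1,0,0],[-1,0,0],[-0.7,0,0],[0,0,0],[0,0,0]],"claw":[1,1,1,1,1,1,1]}'
python3 -c "
import h;p=h.wrist();h.report()
p,_=h.vision.get_image('scene');h.cv2.imwrite('pics/end.png',p[:,:,::-1])"
```

```text
t: 30.83
position: [0.6231, 0.2423, 0.0433]
tcp_rot: [180.0, 0.0, -0.0]
contact_force: [-0.4, 0.5, -0.7]
finger_gap: 0.0854
finger_force: 0.0
t: 31.58
position: [0.6249, 0.2436, 0.2243]
tcp_rot: [-179.8, -0.4, -0.0]
contact_force: [0.9, 0.1, 0.6]
finger_gap: 0.0859
finger_force: 0.0
t: 32.17
position: [0.5175, 0.2424, 0.2189]
tcp_rot: [180.0, -0.0, 0.1]
contact_force: [0.1, -0.6, 0.6]
finger_gap: 0.0851
finger_force: 0.0
t 32.17 tcp [0.5175 0.2424 0.2189] [ 1.8e+02 -0.0e+00  1.0e-01]
  coaster blue 5878 [0.4344 0.0814 0.0552] CUT
  coaster cork 7114 [0.6205 0.2427 0.0547] 
  obj px [319.  66.] n 5607 top 0.11 [0.6233 0.2435 0.0138] mid 10 
scene table z 0.0008
  blue 1164 [0.4407 0.0756 0.0548] z nan
  green 998 [ 0.6348 -0.0878  0.0539] z nan
  cork 770 [0.628  0.2382 0.0564] z nan
  black 1172 [ 0.4533 -0.298   0.0544] z nan
   obj px [509. 195.] n 2896 top 0.0825 [0.7706 0.4067 0.0888] midcirc [0.7693 0.406  0.0853]
   obj px [415. 199.] n 787 top 0.1112 [0.6278 0.2407 0.015 ] midcirc [0.6285 0.2385 0.0265]
   obj px [470. 262.] n 3238 top 0.0656 [0.8132 0.1802 0.0969] midcirc [0.
[... 596 characters left out ...]
032  0.0555] z nan
   obj px [392. 128.] n 2381 top 0.0809 [0.7644 0.4037 0.0914] midcirc [0.7659 0.408  0.0875]
   obj px [344. 160.] n 961 top 0.1096 [0.6241 0.2357 0.0171] midcirc [0.6229 0.237  0.0267]
   obj px [444. 176.] n 2859 top 0.0641 [0.8095 0.1765 0.0985] midcirc [0.8021 0.1762 0.1042]
   obj px [388. 253.] n 1767 top 0.0966 [ 0.6281 -0.0915  0.0165] midcirc [ 0.6295 -0.0912  0.0302]
   obj px [555. 311.] n 12086 top 0.0863 [ 0.807  -0.2344  0.1196] midcirc [ 0.8118 -0.2305  0.1217]
   obj px [476. 356.] n 3127 top 0.0718 [ 0.6824 -0.3074  0.0457] midcirc [ 0.682  -0.3056  0.0455]
   obj px [278. 364.] n 3861 top 0.1006 [ 0.447  -0.301   0.0299] midcirc [ 0.4467 -0.3017  0.0307]
```

View pics/end.png

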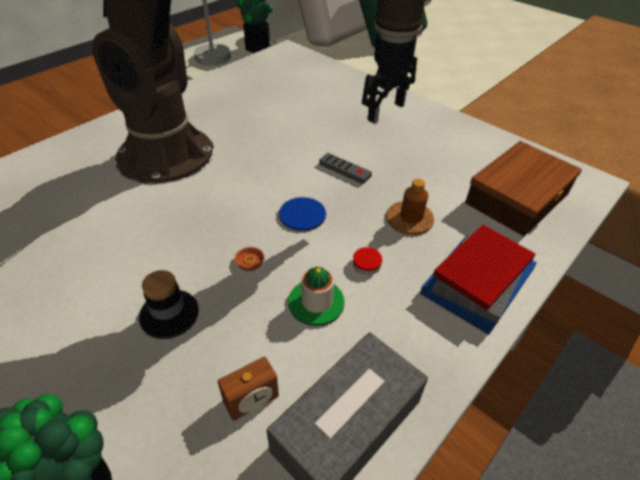

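The candle is on black (162,300), the cactus on green (317,292) and the bottle on cork (414,205). Blue (302,213) is empty, and the clock, tin and dish are where they started.

```bash
python3 -c "
from workcell import workorder;print(workorder.sign_off())"
```

```text
the job is handed in; nothing more can be done
None
```

The job is handed in: the candle jar is on black, the cactus on green and the amber bottle on cork, each upright and within about 3 mm of centre in the camera checks, with the blue coaster empty and the clock, tin and dish undisturbed.

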